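Press and turn a loose carboy tap shut

TASK

The tap of the water carboy has been left open and its blue tapered key has worked up out of its hole. Turn the key shut, so that its handle lies square across the tap's pipe, and press it down while you turn so that it goes fully home in its taper and holds there; then let go. Leave the bowl under the spout and the tools lying on the paper where they are.

Things in the scene. Friction and masses are not known exactly. Their poses are not given: they have to be found in the camera images.
- key_handle (a point): Centre of the T-handle of the tap's blue key: a bar 64 mm long (its x axis, either end alike), 12 mm thick (y), 22 mm tall (z, up), on the key's vertical axis; 30 mm above the barrel's rim at the start, 24 mm when home. Shut: bar square across the pipe. It starts 46 to 83 degrees counter-clockwise (from above) of shut, so the short way is clockwise. Below the bar: 8 mm of 11 mm thick neck.
- key_collar (a point): On the key's axis, centre of the underside of its round blue collar (35 mm across, 5 mm thick), 24 mm below key_handle. Below it is the tapered plug, about 24 mm across. The dry taper grips: pushed straight down without turning, the key does not move under less than about 45 N; turning it takes about 0.3 Nm. Let go, it stays where it is.
- key_depth (a joint): How far the key has gone down into its taper, m: 0 as it stands proud at the start (6 mm of blue plug shows under the collar), 0.006 fully home (collar on the rim); these are end stops. While turned either way and pressed with over about 10 N (15 to 20 N is comfortable), it sinks about 6.5 mm per radian until home; turned with under about 5 N on it, it backs out as fast. It may be rocked.
- barrel_rim (a point): The centre of the rim on top of the tap's white barrel (37 mm diameter at the rim, 52 mm tall), 176 mm above the table, on the key's axis.
- carboy: Fixed to the table: bottle on a wooden riser, white tap low on its side. Origin on the table straight below the key's axis; y runs level along the tap's pipe from spout to bottle, x square across the pipe (the bar's direction when shut), z up. The pipe is 17 mm thick, at 150 mm height; its boss and nut by the bottle reach to y = +69 mm; the spout at y = -38 mm ends 114 mm above the table.
- bottle_foot (a point): Centre of the underside of the milky white bottle: 170 mm diameter, 221 mm tall with its blue cap (top 331 mm above the table). It stands on a wooden riser 200 x 200 mm and 110 mm high, and lies at y = +180 mm in the carboy's frame, so its wall is 95 mm from the key's axis: keep the hand's body clear of it.
- bowl: White ceramic bowl, 110 mm across and 52 mm tall, standing loose on the table under the spout. Origin at the centre of its underside. To be left alone.
- brush: Flat brush with a blue handle, 180 mm long, 40 mm wide, 15 mm high, lying on the paper; origin on its underside near the middle, bristles to +x. To be left alone.
- magnifier: Black hand lens lying on the paper, ring 86 mm across, handle to -x (reaching 143 mm from the ring's centre), 14 mm high; origin under the ring's centre. To be left alone.
- cork_block: Cork sanding block, 110 x 60 x 39 mm, on the paper; origin at the centre of its underside. To be left alone.

How it is judged:
By the outcome, as a careful person would: the job done as asked, in the order asked, and still so for the second after the job is handed in, with the robot touching nothing.
It also fails if it takes over 40 s, if anything falls off the work surface, if the arm or the gripper's body presses on something with over 40 N, if the wrist force passes 120 N, or if a joint passes its speed limit or range.

ROBOT

A 7-joint arm with a two-finger parallel gripper is mounted at the origin on the work surface. World frame = base frame: x ahead of the robot, y to its left, z up, the work surface at z = 0. Lengths are in mm, angles in rad, forces in N, time in s.
With the tool pointing down it reaches from about 400 to 875 mm from the base axis. Payload 6.5 kg.
Tool frame: the origin (TCP) lies midway between the tips of the shut fingers; the grasp point (between the pads) lies 19 mm behind it; z points along the fingers, y is the direction in which the jaws open and shut (so a half turn about z gives the same grasp; the last joint's range is limited). The gripper opens to 85 mm and grips with 20 to 120 N. Pads are 22 mm wide; open, the fingers measure 114 mm over their backs; the gripper's body (76 mm by 85 mm) begins 54 mm behind the grasp point. The pads swing forward as they close: fully open they stand 13 mm farther back than shut.
Start: joints at [-1.262, 0.536, -0.004, 1.538, 0.003, 1.067, -0.071], TCP at [237.951, 604.871, 231.29] pointing down, gripper open.
Joint ranges: [-2.7, 2.7], [-0.37, 2.16], [-1.27, 1.26], [0.24, 2.4], [-1.31, 4.45], [0.19, 1.91], [-2.76, 2.76]. Speed limits (rad/s): [2.39, 2.39, 3.14, 3.14, 3.14, 3.14, 3.14].

INTERFACE

Orientations are given as a unit quaternion [x, y, z, w].
In Python, from rig import telemetry, imaging, env gives the robot as it stands.
- The arm moves only by the shell command python3 -m crank 'ROWS'. ROWS is JSON, a list that holds one entry, the list of rows, each a list of 7 numbers: the shift along the tool's x, y, z in mm, then the turn, a rotation vector about the tool's x, y, z in degrees, then the gripper command: -1 is shut, 1 is fully open, values between are in proportion. A call has 1 to 10 rows; each row shifts and turns the pose as measured when the row begins, along the tool's axes as they then stand; what a row does not reach is not made up. A row lasts 1/10 s, in which the tool goes at most 50 mm and 8.59 degrees, less where a joint would pass 70% of its speed; a pose out of reach is approached as far as the arm can. A call is refused whole if a number of a shift passes 50 or a number of a turn 8.59, either way. A call with a gripper value outside its range is refused whole. The fingers move at their own pace and stop on an object; the grip force is fixed at half the most. Time passes only in rows, so rows that do not move let the fingers close. It gives the time, the measured TCP pose, the force and the opening at its end, in the units of the state.
- telemetry.get_obs(): the state, without advancing time (a new reading comes with each control period).
- imaging.snapshot(name): name is "scene" or "top" or "wrist"; returns (picture, depth): 480x640x3 uint8, red, green, blue; 480x640 float32, mm along the optical axis (not along the pixel's ray), 0 where there is no reading.
- imaging.camera_params(name): a dict with "mtx" (3x3 intrinsics, pixels), "R" (3x3) and "t" (3): a world point X has camera coordinates R X + t; the wrist camera has in their place "T_tool_cam" (4x4, takes a point from camera to tool coordinates, whose origin is the TCP and whose axes are the flange's). Camera axes: x right, y down, z forward; pixel columns grow to the right and rows downward; lengths in mm; the calibration is good to about 2 mm. A picture is of the moment at which its call begins: read the wrist's pose just before it. camera_params takes no time and is no camera call.
- env.sign_off(): hands the job in, once; it reports no verdict.
The state is a dict: "clock": time; "joints": joint angles; "joint_velocities": joint speeds; "effort": joint torques, N m; "tool_pos": TCP position; "tcp_rot": TCP orientation; "wrist_force": force on the tool from outside, world axes, zero at the start; "moment": the same for the moment, N m; "gripper_width": finger opening in mm.
Only numpy, scipy, OpenCV 4.12 (cv2) and the standard library are available. Lean on these libraries where they do the work, as an engineer would, in place of code of your own. Each camera call takes 0.05 s, during which the arm holds its last target. There are 200 camera calls.

## Working session

There is one attempt and no reset: what is moved stays moved. The work goes in short steps, Python scripts to look and compute and a shell command to move; the robot and the scene stay as the last step left them, time stands still between calls to the robot, and variables do not carry over. Pictures are saved under pics/ and viewed, on a budget of 10 in all, crops included, one or two more only if the job needs it, and the job is handed in when it is done.

```bash
mkdir -p pics
cat > h.py <<'E'
import numpy as np, cv2
from rig import telemetry, imaging, env
from scipy.spatial.transform import Rotation as R
def snap(n,f):
    o=telemetry.get_obs(); p,d=imaging.snapshot(n)
    cv2.imwrite(f'pics/{f}.png',p[:,:,::-1]); np.savez(f'pics/{f}.npz',p=p,d=d,pos=o['tool_pos'],q=o['tcp_rot'])
    return p,d,o
def cloud(n,f):
    z=np.load(f'pics/{f}.npz'); d=z['d'].astype(float); c=imaging.camera_params(n); K=np.array(c['mtx'])
    v,u=np.mgrid[:480,:640]
    P=np.stack([(u-K[0,2])/K[0,0]*d,(v-K[1,2])/K[1,1]*d,d],-1)
    if n=='wrist':
        T=np.array(c['T_tool_cam']); P=P@T[:3,:3].T+T[:3,3]; P=R.from_quat(z['q']).apply(P.reshape(-1,3)).reshape(P.shape)+z['pos']
    else: P=(P-np.array(c['t']))@np.array(c['R'])
    P[d==0]=np.nan
    return z['p'],P
E
python3 - <<'E'
from h import *
a=snap('scene','s0')[0]; b=snap('top','t0')[0]
o=telemetry.get_obs(); print({k:np.round(v,3) for k,v in o.items()}); print(R.from_quat(o['tcp_rot']).as_matrix().round(3))
E
```

```text
{'clock': np.float64(0.1), 'joints': array([-1.262,  0.537, -0.004,  1.539,  0.003,  1.067, -0.071]), 'joint_velocities': array([-0.   , -0.002, -0.   , -0.003, -0.002, -0.001,  0.   ]), 'effort': array([ 2.0000e-03, -5.8456e+01,  1.0520e+00, -2.5978e+01,  1.3000e-02,
        4.0000e-03, -0.0000e+00]), 'tool_pos': array([237.727, 604.346, 230.49 ]), 'tcp_rot': array([ 0.186,  0.983, -0.001, -0.   ]), 'wrist_force': array([ 0.724, -0.5  , -0.127]), 'moment': array([-0.075,  0.068, -0.022]), 'gripper_width': np.float64(85.501)}
[[-0.931  0.366 -0.   ]
 [ 0.366  0.931 -0.002]
 [-0.    -0.002 -1.   ]]
```

View pics/s0.png

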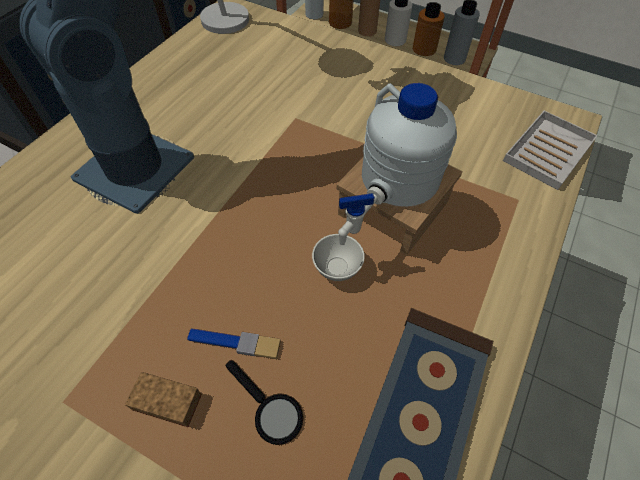

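View pics/t0.png

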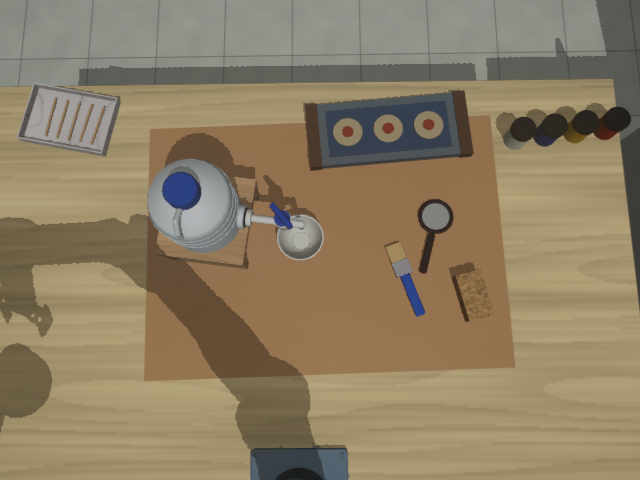

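The scene picture shows the blue key at about (356,201), above the bowl. The top picture shows the bar at about (281,216), the pipe running from (245,216) to (300,224), and the bottle on its left. Next I measure both from depth.

Run:
```python
from h import *
for n,f,box in (('top','t0',(260,195,300,240)),('scene','s0',(335,190,380,220))):
    p,P=cloud(n,f); x0,y0,x1,y1=box
    q=p.astype(int); m=(q[...,2]>q[...,0]+40)&(q[...,2]>q[...,1]+30)
    k=np.zeros_like(m); k[y0:y1,x0:x1]=1; m&=k
    X=P[m]; X=X[~np.isnan(X[:,0])]; print(n,len(X),np.percentile(X[:,2],[5,50,95]))
    T=X[X[:,2]>np.percentile(X[:,2],95)-9]; c=T.mean(0); w,V=np.linalg.eigh(np.cov(T[:,:2].T)); v=V[:,1]
    s=(T[:,:2]-c[:2])@v; t=(T[:,:2]-c[:2])@V[:,0]
    print(c.round(1),len(T),'mid',(c[:2]+v*(s.min()+s.max())/2).round(1),'len',np.ptp(s).round(1),np.ptp(t).round(1),'yaw',np.degrees(np.arctan2(v[1],v[0])).round(1))
    c=imaging.camera_params(n); print('cam',(-np.array(c['R']).T@c['t']).round(0))
p,P=cloud('top','t0')
for u,v in [(181,190),(250,218),(258,219),(265,220),(300,224),(300,238),(300,465),(245,217)]: print(u,v,P[v,u].round(1))
# bottle wall circle fit z 150..250
X=P[150:260,140:250].reshape(-1,3)
cap=P[150:230,150:215][(lambda q:(q[...,2]>q[...,0]+60))(p[150:230,150:215].astype(int))]; cap=cap[cap[:,2]>320]
print('cap',len(cap),np.nanmean(cap,0).round(1),(np.nanmin(cap,0)+np.nanmax(cap,0))/2)
```

```text
top 254 [183.50224166 214.34113987 218.57748306]
[596.6  27.4 215.9] 162 mid [597.1  27.8] len 62.2 11.5 yaw -140.1
cam [ 333.  -70. 1321.]
scene 472 [186.06405906 208.6324125  218.13566188]
[599.5  23.1 215.5] 233 mid [599.6  23.2] len 60.7 14.7 yaw -140.1
cam [ 790. -456.  848.]
181 190 [619.2 202.5 330.6]
250 218 [603.2  97.2 165.2]
258 219 [602.   80.7 160.2]
265 220 [600.2  65.9 157.8]
300 224 [590.5  -9.5 158.3]
300 238 [589.9  -1.5   4.3]
300 465 [73.4 -1.9 10.1]
245 217 [605.1 107.7 166.7]
cap 869 [621.3 205.5 330.3] [621.366434   205.71221247 330.44671836]
```

```bash
python3 -c "
from h import *
print(np.array(imaging.camera_params('wrist')['T_tool_cam']).round(2))"
python3 -m crank '[[[-28,-34,-5,0,0,0,1],[-28,-34,-5,0,0,0,1],[-28,-34,-5,0,0,0,1],[-28,-34,-5,0,0,0,1],[-28,-34,-5,0,0,0,1],[-28,-34,-5,0,0,0,1],[-28,-34,-5,0,0,0,1],[-28,-34,-5,0,0,0,1],[-28,-34,-5,0,0,0,1],[-28,-34,-5,0,0,0,1]]]'
```

```text
[[  -0.     -0.96   -0.28   71.78]
 [   1.      0.     -0.     -1.44]
 [   0.     -0.28    0.96 -142.38]
 [   0.      0.      0.      1.  ]]
clock: 1.1
tool_pos: [374.0, 173.7, 277.7]
tcp_rot: [0.181, 0.984, -0.003, -0.003]
wrist_force: [1.4, -0.5, 1.1]
gripper_width: 85.3
```

```bash
python3 -m crank '[[[-25,-28,0,0,0,0,1],[-25,-28,0,0,0,0,1],[-25,-28,0,0,0,0,1],[-25,-28,0,0,0,0,1],[0,0,0,0,0,8.5,1],[0,0,0,0,0,8.5,1],[0,0,0,0,0,8.5,1],[0,0,0,0,0,8.5,1],[0,0,0,0,0,8.5,1],[0,0,0,0,0,8.5,1]]]'
python3 -m crank '[[[0,0,0,0,0,8.5,1],[0,0,0,0,0,8.5,1],[0,0,0,0,0,8.5,1],[0,0,0,0,0,8.5,1],[0,0,0,0,0,8.5,1],[0,0,0,0,0,8.5,1],[0,0,0,0,0,8.5,1],[0,0,0,0,0,8.5,1],[0,0,0,0,0,0,1]]]'
cat >> h.py <<'E'
def where():
    o=telemetry.get_obs(); M=R.from_quat(o['tcp_rot']).as_matrix()
    print('t',round(float(o['clock']),2),'pos',np.round(o['tool_pos'],1),'yaw_x',np.degrees(np.arctan2(M[1,0],M[0,0])).round(1),'tilt z',M[:,2].round(3),'F',np.round(o['wrist_force'],1),'M',np.round(o['moment'],2),'w',round(float(o['gripper_width']),1),'j',np.round(o['joints'],2))
    return np.array(o['tool_pos']),M
def to(x,y,z,yaw):
    p,M=where(); d=M.T@(np.array([x,y,z])-p)
    Md=R.from_euler('z',yaw,degrees=True).as_matrix()@np.diag([1,-1,-1])
    print('shift',d.round(1),'turn',np.degrees(R.from_matrix(M.T@Md).as_rotvec()).round(1))
E
python3 -c "
from h import *
to(530,26,270,40); snap('wrist','w0')"
```

```text
clock: 2.1
tool_pos: [427.8, 18.3, 277.6]
tcp_rot: [0.593, 0.805, -0.004, -0.001]
wrist_force: [-0.2, -0.2, -1.1]
gripper_width: 85.1
clock: 3.0
tool_pos: [424.9, 18.0, 275.5]
tcp_rot: [0.944, 0.329, -0.007, 0.001]
wrist_force: [-0.4, -0.2, -0.5]
gripper_width: 85.2
t 3.0 pos [424.9  18.  275.5] yaw_x 38.4 tilt z [-0.013 -0.006 -1.   ] F [-0.4 -0.2 -0.5] M [ 0.01 -0.02  0.01] w 85.2 j [-0.64  0.09  0.52  2.06 -0.05  1.01 -0.99]
shift [87.4 59.   4.1] turn [-0.2  0.8 -1.6]
```

```bash
python3 -m crank '[[[30,22,1,0,0.5,-1.6,1],[30,22,1,0,0.3,0,1],[30,22,1,0,0,0,1],[30,22,1,0,0,0,1],[20,13,0,0,0,0,1],[0,0,0,0,0,0,1]]]'
python3 - <<'E'
from h import *
to(598,26,191,40); snap('wrist','w1')
p,P=cloud('wrist','w1')
q=p.astype(int); m=(q[...,2]>q[...,0]+40)&(q[...,2]>q[...,1]+30)&(P[...,2]>212)&(P[...,2]<235)
T=P[m]; print(len(T),np.percentile(T[:,2],[5,50,95]))
r=cv2.minAreaRect(T[:,:2].astype(np.float32)); print(r, T.mean(0))
E
```

```text
clock: 3.65
tool_pos: [601.3, 33.6, 268.0]
tcp_rot: [0.934, 0.358, -0.001, -0.004]
wrist_force: [-0.9, 0.4, 0.8]
gripper_width: 85.2
t 3.65 pos [601.3  33.6 268. ] yaw_x 42.0 tilt z [-0.005  0.006 -1.   ] F [-0.9  0.4  0.8] M [ 0.03 -0.02 -0.07] w 85.2 j [-0.5   0.45  0.51  1.65 -0.25  1.1  -0.75]
shift [-7.6  4.  76.9] turn [-0.4 -0.   2. ]
2351 [214.62995406 216.49124454 217.64988773]
((597.916748046875, 26.10788917541504), (62.76593017578125, 12.004817008972168), 40.15109634399414) [599.52794024  27.7523186  216.38616379]
```

View pics/w1.png

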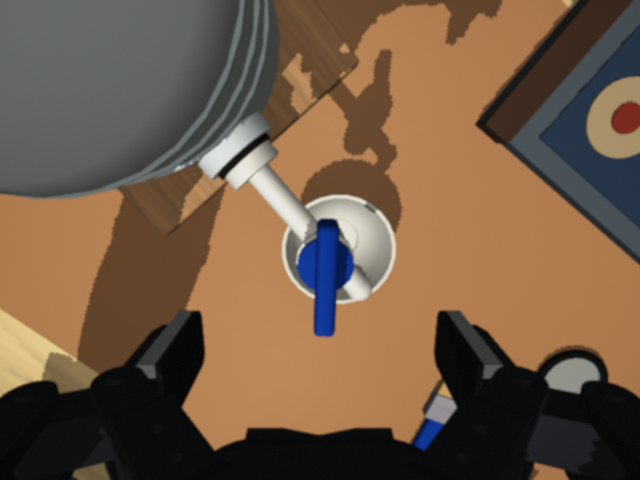

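The wrist picture shows the bar from (327,222) to (325,332), midway between the jaws. The pipe runs from (265,175) to (310,230), and the collar is below the bar. The wrist depth puts the bar centre at (597.9, 26.1) with yaw 40.15°, which agrees with the other cameras.

```bash
python3 - <<'E'
from h import *
p,P=cloud('wrist','w1')
q=p.astype(int); d=(P[...,:2]-[598,26])@np.array([.124,.992])
e=(P[...,:2]-[598,26])@np.array([.992,-.124])
m=(P[...,2]>150)&(P[...,2]<162)&(d>22)&(d<44)&(abs(e)<14); X=P[m]; print(len(X))
dd=d[m];ee=e[m]
# ridge midline per slice
B=[(b+1,(ee[(dd>b)&(dd<b+2)].min()+ee[(dd>b)&(dd<b+2)].max())/2,np.ptp(ee[(dd>b)&(dd<b+2)])) for b in range(22,44,2)]
B=np.array(B); print(B.round(1)); k=np.polyfit(B[:,0],B[:,1],1); print('pipe yaw',82.9-np.degrees(np.arctan(k[0])),'offset at axis',k[1])
p,P=cloud('top','t0')
E
python3 -m crank '[[[-4,2,15,-0.4,0,-2,1],[-4,2,15,0,0,0,1],[0,0,15,0,0,0,1],[0,0,15,0,0,0,1],[0,0,5,0,0,0,1],[0,0,0,0,0,0,1]]]'
python3 -c "
from h import *
to(598,26,191,40.1)"
```

```text
823
[[23.  -0.1 16.2]
 [25.  -0.1 16.9]
 [27.   0.  15.5]
 [29.   0.1 15.9]
 [31.   0.1 16. ]
 [33.  -0.  16.7]
 [35.   0.2 15.8]
 [37.   0.2 16.1]
 [39.   0.2 16.5]
 [41.  -0.1 16.5]
 [43.   0.3 15.9]]
pipe yaw 82.08393576871819 offset at axis -0.3846910005213841
clock: 4.3
tool_pos: [591.0, 23.5, 201.2]
tcp_rot: [0.925, 0.381, -0.002, -0.002]
wrist_force: [-0.7, -0.4, 0.5]
gripper_width: 85.3
t 4.3 pos [591.   23.5 201.2] yaw_x 44.8 tilt z [-0.005  0.002 -1.   ] F [-0.7 -0.4  0.5] M [ 0.   -0.01 -0.02] w 85.3 j [-0.46  0.51  0.48  1.75 -0.28  0.96 -0.67]
shift [ 6.8  3.2 10.1] turn [-0.3  0.1  4.7]
```

```bash
python3 -m crank '[[[5,2.5,4,-0.3,0,4.7,1],[2,1,4,0,0,0,1],[0,0,2,0,0,0,1],[0,0,0,0,0,0,1]]]'
python3 -c "
from h import *
to(598,26,191,40.1)"
```

```text
clock: 4.7
tool_pos: [598.5, 25.6, 193.3]
tcp_rot: [0.939, 0.344, 0.0, 0.001]
wrist_force: [-0.1, 0.4, -0.3]
gripper_width: 85.1
t 4.7 pos [598.5  25.6 193.3] yaw_x 40.3 tilt z [ 0.001 -0.001 -1.   ] F [-0.1  0.4 -0.3] M [-0.1  0.   0. ] w 85.1 j [-0.47  0.53  0.49  1.74 -0.3   0.95 -0.73]
shift [-0.2 -0.6  2.3] turn [ 0.1 -0.   0.2]
```

Well centred; now I go 2 mm lower and close.

```bash
python3 -m crank '[[[0,-0.5,2,0,0,0.2,1],[0,0,0,0,0,0,-1],[0,0,0,0,0,0,-1],[0,0,0,0,0,0,-1],[0,0,0,0,0,0,-1],[0,0,0,0,0,0,-1],[0,0,0,0,0,0,-1],[0,0,0,0,0,0,-1]]]'
python3 -c "
from h import *
to(598,26,191,40.1)"
```

```text
clock: 5.5
tool_pos: [597.9, 26.1, 192.4]
tcp_rot: [0.939, 0.344, 0.001, 0.0]
wrist_force: [-0.1, -0.2, -0.4]
gripper_width: 10.8
t 5.5 pos [597.9  26.1 192.4] yaw_x 40.2 tilt z [ 0.001  0.    -1.   ] F [-0.1 -0.2 -0.4] M [-0.09 -0.06 -0.03] w 10.8 j [-0.47  0.53  0.49  1.74 -0.3   0.95 -0.73]
shift [0.  0.1 1.4] turn [ 0.  -0.1  0.1]
```

```bash
python3 -m crank '[[[0,0,2,0,0,0,-1],[0,0,2,0,0,0,-1]]]'; python3 -c "
from h import *
where()"
```

```text
clock: 5.7
tool_pos: [598.0, 26.1, 192.0]
tcp_rot: [0.939, 0.344, 0.001, -0.001]
wrist_force: [-9.7, 0.3, 22.4]
gripper_width: 11.1
t 5.7 pos [598.   26.1 192. ] yaw_x 40.2 tilt z [ 0.001  0.002 -1.   ] F [-9.7  0.3 22.4] M [ 0.18  2.12 -0.  ] w 11.1 j [-0.47  0.53  0.49  1.74 -0.3   0.95 -0.73]
```

```bash
python3 -m crank '[[[0,0,2,0,0,5,-1],[0,0,2,0,0,5,-1],[0,0,2,0,0,5,-1]]]'; python3 -c "
from h import *
where()"
```

```text
clock: 6.0
tool_pos: [597.8, 26.2, 190.6]
tcp_rot: [0.977, 0.215, 0.001, -0.002]
wrist_force: [-4.5, 0.8, 13.8]
gripper_width: 11.1
t 6.0 pos [597.8  26.2 190.6] yaw_x 24.8 tilt z [ 0.001  0.005 -1.   ] F [-4.5  0.8 13.8] M [0.08 1.33 0.24] w 11.1 j [-0.51  0.54  0.55  1.74 -0.35  0.95 -0.96]
```

```bash
python3 -m crank '[[[0,0,2.5,0,0,5,-1],[0,0,2.5,0,0,5,-1],[0,0,2.5,0,0,5,-1],[0,0,2.5,0,0,5,-1]]]'; python3 -c "
from h import *
to(598,26,186,-7.3)"
```

```text
clock: 6.4
tool_pos: [597.7, 26.5, 188.1]
tcp_rot: [0.999, 0.036, 0.001, -0.005]
wrist_force: [-7.3, 0.8, 17.6]
gripper_width: 11.1
t 6.4 pos [597.7  26.5 188.1] yaw_x 4.1 tilt z [ 0.001  0.01  -1.   ] F [-7.3  0.8 17.6] M [0.07 1.73 0.19] w 11.1 j [-0.57  0.57  0.64  1.75 -0.42  0.96 -1.26]
shift [0.3 0.6 2.1] turn [-0.6 -0.  11.4]
```

```bash
python3 -m crank '[[[0,0.3,2.5,-0.3,0,5,-1],[0,0,2.5,0,0,4,-1],[0,0,2.5,0,0,-5,-1],[0,0,2.5,0,0,-5,-1],[0,0,2.5,0,0,-5,-1],[0,0,2.2,0,0,5,-1],[0,0,2.2,0,0,5,-1]]]'; python3 -c "
from h import *
to(598,26,186,-7.3)"
```

```text
clock: 7.1
tool_pos: [597.7, 26.6, 186.2]
tcp_rot: [1.0, -0.0, 0.0, -0.007]
wrist_force: [-8.0, 0.6, 18.9]
gripper_width: 10.4
t 7.1 pos [597.7  26.6 186.2] yaw_x -0.0 tilt z [ 0.001  0.015 -1.   ] F [-8.   0.6 18.9] M [0.12 1.94 0.35] w 10.4 j [-0.58  0.58  0.65  1.75 -0.43  0.96 -1.32]
shift [0.3 0.6 0.2] turn [-0.9  0.   7.3]
```

```bash
python3 -m crank '[[[0,0,2,0,0,4,-1],[0,0,2,0,0,3.5,-1],[0,0,2,0,0,0,-1]]]'; python3 -c "
from h import *
to(598,26,186,-7.3)
snap('scene','s1')
p=cv2.imread('pics/s1.png')[140:260,290:450]; cv2.imwrite('pics/s1c.png',cv2.resize(p,None,fx=5,fy=5,interpolation=2))"
```

```text
clock: 7.4
tool_pos: [597.7, 26.7, 186.2]
tcp_rot: [0.998, -0.068, -0.0, -0.009]
wrist_force: [-8.7, 0.1, 19.4]
gripper_width: 11.0
t 7.4 pos [597.7  26.7 186.2] yaw_x -7.8 tilt z [ 0.001  0.019 -1.   ] F [-8.7  0.1 19.4] M [0.03 1.87 0.24] w 11.0 j [-0.6   0.58  0.69  1.75 -0.46  0.97 -1.43]
shift [0.4 0.6 0.2] turn [-1.1  0.1 -0.5]
```

View pics/s1c.png

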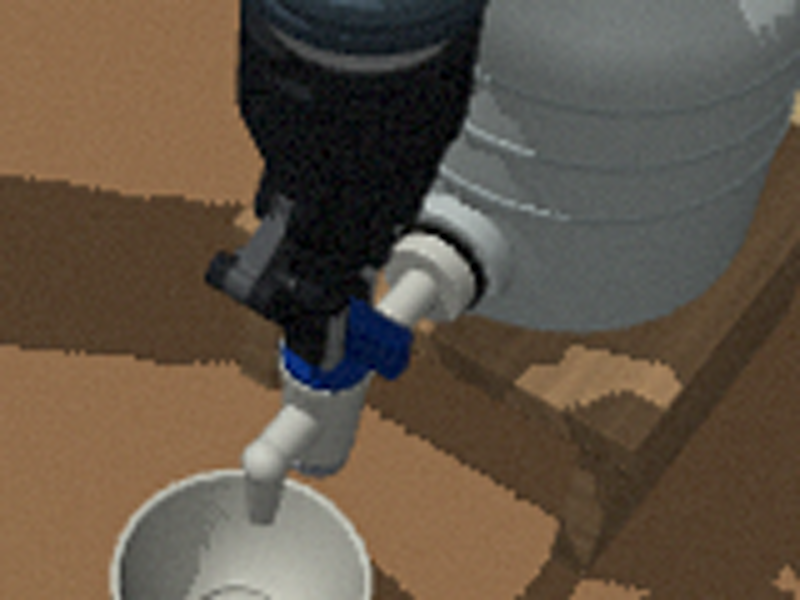

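The enlarged scene crop shows the blue collar seated on the white rim at (325,370), with no plug visible. The bar, at (380,335), lies across the pipe. I relax the press and open.

```bash
python3 -m crank '[[[0,0,0,0,0,0,-1],[0,0,0,0,0,0,-1],[0,0,0,0,0,0,0],[0,0,0,0,0,0,1],[0,0,0,0,0,0,1],[0,0,0,0,0,0,1],[0,0,0,0,0,0,1],[0,0,0,0,0,0,1]]]'; python3 -m crank '[[[0,0,-10,0,0,0,1],[0,0,-20,0,0,0,1],[0,0,-20,0,0,0,1],[0,0,-20,0,0,0,1],[0,0,-15,0,0,0,1],[0,0,0,0,0,0,1]]]'
python3 - <<'E'
from h import *
to(598,26,186,-7.3); snap('wrist','w2')
p,P=cloud('wrist','w2')
q=p.astype(int); b=(q[...,2]>q[...,0]+40)&(q[...,2]>q[...,1]+30)
m=b&(P[...,2]>204)&(P[...,2]<225)
T=P[m]; print(len(T),np.percentile(T[:,2],[5,50,95])); print(cv2.minAreaRect(T[:,:2].astype(np.float32)))
c=b&(P[...,2]>172)&(P[...,2]<190); print('collar top z',c.sum(),np.median(P[c][:,2]))
th=np.radians(82.6); 
d=(P[...,:2]-[598,26])@np.array([np.cos(th),np.sin(th)]); e=(P[...,:2]-[598,26])@np.array([np.sin(th),-np.cos(th)])
B=[]
for a in range(22,44,2):
    s=(P[...,2]>150)&(P[...,2]<162)&(d>a)&(d<a+2)&(abs(e)<14)
    if s.sum()>10: B.append((a+1,(e[s].min()+e[s].max())/2))
B=np.array(B); print(len(B)); 
if len(B)>4: print('pipe yaw',82.6-np.degrees(np.arctan(np.polyfit(B[:,0],B[:,1],1)[0])))
E
```

```text
clock: 8.25
tool_pos: [598.0, 26.3, 185.8]
tcp_rot: [0.998, -0.068, 0.0, -0.009]
wrist_force: [-0.8, -0.0, -0.3]
gripper_width: 85.5
clock: 8.85
tool_pos: [598.1, 23.9, 277.0]
tcp_rot: [0.998, -0.068, 0.001, -0.009]
wrist_force: [-0.2, 0.1, -0.3]
gripper_width: 85.8
t 8.85 pos [598.1  23.9 277. ] yaw_x -7.8 tilt z [ 0.002  0.017 -1.   ] F [-0.2  0.1 -0.3] M [-0.04  0.02 -0.02] w 85.8 j [-0.64  0.48  0.75  1.67 -0.38  1.13 -1.49]
shift [-0.3 -0.5 91.1] turn [-1.  -0.  -0.5]
2100 [208.60561122 210.51896043 211.69173198]
((597.5609130859375, 25.333110809326172), (12.012653350830078, 63.45253372192383), 83.27644348144531)
collar top z 1071 180.81751078400237
11
pipe yaw 82.95791251072751
```

View pics/w2.png

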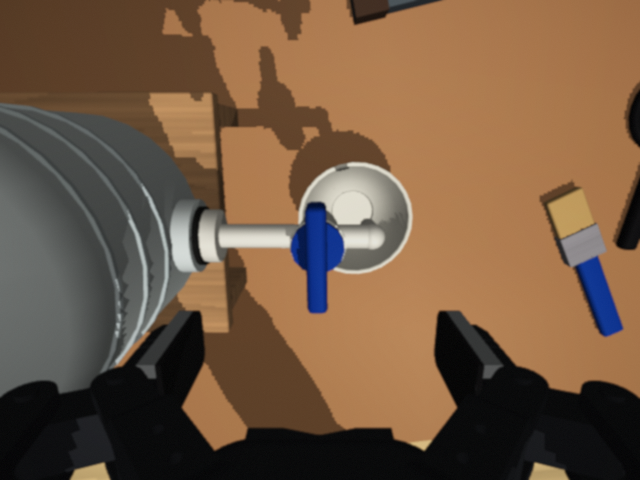

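The wrist picture shows the bar upright at (317,203)–(317,312), square across the level pipe at row 237. The bar is 0.3° off square and its top dropped 5.97 mm, from 216.5 to 210.5 mm. The hand is clear and the bowl is undisturbed.

```bash
python3 -c "
from rig import env
print(env.sign_off())"
```

```text
the job is handed in; nothing more can be done
None
```

The key is turned shut and pressed fully home, and the job is handed in at about 9 s of robot time.

I gripped the T-handle and turned it about 47° clockwise while pressing with about 14–22 N. Near the end I rocked it back once to get the last of the depth, then finished square, eased off, opened the gripper and backed up about 90 mm.

- **Squareness:** the last wrist picture puts the bar 0.3° from square across the pipe, as near as the measurement can tell.
- **Depth:** the bar's top dropped 5.97 mm out of 6 mm, and the collar's top reads 180.8 mm where fully home should be 181 mm.
- **Clearance:** the wrist force was about zero with the gripper open and clear.
- **Left alone:** the last wrist picture shows the bowl under the spout as before. I did not measure the bowl or the tools again, and nothing I did came near them.

No checks failed or disagreed.

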